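Shift the pipe-threading drive into second gear and lock it

ROBOT

A 6-joint arm with a two-finger parallel gripper is mounted at the origin on the work surface. World frame = base frame: x ahead of the robot, y to its left, z up, the work surface at z = 0. Lengths are in m, angles in rad, forces in N, time in s.
With the tool pointing down it reaches from about 0.25 to 0.775 m from the base axis. Payload 4 kg.
Tool frame: the origin (TCP) lies midway between the tips of the shut fingers; the grasp point (between the pads) lies 19 mm behind it; z points along the fingers, y is the direction in which the jaws open and shut (so a half turn about z gives the same grasp; the last joint's range is limited). The gripper opens to 94 mm and grips with 3 to 60 N. Pads are 16 mm wide; open, the fingers measure 119 mm over their backs; the gripper's body (75 mm by 177 mm) begins 78 mm behind the grasp point.
Start: joints at [1.142, 0.087, 1.371, -0, 1.684, -0.103], TCP at [0.176, 0.521, 0.206] pointing down, gripper open.
Joint ranges: [-3.1, 3.1], [-0.76, 2.03], [0.27, 2.55], [-1.08, 4.22], [0.17, 2.65], [-2.57, 2.57]. Speed limits (rad/s): [2.79, 2.79, 3.14, 3.14, 3.14, 3.14].

INTERFACE

Orientations are given as [roll, pitch, yaw] about the fixed x, y, z axes, in that order (R = Rz(yaw) Ry(pitch) Rx(roll)).
In Python, from bench import get_obs, snapshot, ticket gives the robot as it stands.
- The arm moves only by the shell command python3 -m creep 'ROWS' [OPENING]. ROWS is JSON, a list that holds one entry, the list of rows, each a list of 4 numbers: the shift along the tool's x, y, z in mm, then the turn about the tool's z in degrees. A call has 1 to 8 rows; each row shifts and turns the commanded pose from where the row before left it, along the tool's axes as they then stand; what a row does not reach is not made up. A row lasts 1/8 s, in which the tool goes at most 62.5 mm and 10.7 degrees, less where a joint would pass 70% of its speed; a pose out of reach is approached as far as the arm can. A call with a gripper value outside its range is refused whole. OPENING is the opening, from 0 (shut) to 1 (fully open), set as the call begins (- or left out, the last holds). The fingers move at their own pace and stop on an object; the grip force is fixed at half the most. Time passes only in rows, so rows that do not move let the fingers close. It gives the time, the measured TCP pose, the force and the opening at its end, in the units of the state.
- get_obs(): the state, without advancing time (a new reading comes with each control period).
- snapshot(name): name is "scene" or "top" or "wrist"; returns a dict with "color" (480x640x3 uint8, red, green, blue), "depth" (480x640 float32, m along the optical axis (not along the pixel's ray), 0 where there is no reading), "fx", "fy", "cx", "cy" (pixels), "extrinsics" (4x4, takes a point from world to camera coordinates). Camera axes: x right, y down, z forward; pixel columns grow to the right and rows downward; lengths in m; the calibration is good to about 2 mm. The wrist camera is an equidistant fisheye: a pixel r from the principal point sees the ray r / f radians off the axis. A picture is of the moment at which its call begins.
- ticket.close_job(): hands the job in, once; it reports no verdict.
The state is a dict: "time": time; "joint_positions": joint angles; "qvel": joint speeds; "joint_torque": joint torques, N m; "tool_pos": TCP position; "ee_rot": TCP orientation; "wrist_force": force on the tool from outside, world axes, zero at the start; "wrist_torque": the same for the moment, N m; "width": finger opening in m.
Only numpy, scipy, OpenCV 4.12 (cv2) and the standard library are available. Lean on these libraries where they do the work, as an engineer would, in place of code of your own. Each camera call takes 0.05 s, during which the arm holds its last target. There are 200 camera calls.

TASK

Put the pipe-threading drive into second gear: with the outside of the fingers, without gripping, push the paddle-handled gear selector along its slot, past the first-gear detent, until it sits at the second stop at the chuck end. Then push the post of the locking pawl round until the pawl lies across the slot against its stop, behind the selector. Leave the ball-knobbed direction lever and all the loose things where they are.

Things in the scene. Friction and masses are not known exactly. Their poses are not given: they have to be found in the camera images.
- threader: Fixed red benchtop pipe-threading drive. Origin: centre of its underside, on the table; z up. Gearbox 240 mm in x, 380 mm in y, its flat top (deck) 150 mm above the table. A dark round chuck (140 mm diameter, its top level with the deck) with a pipe stub is on its +y end, a grey motor on its -y end. The selector's slot runs along y on the deck, centred 30 mm to the -x side of the origin.
- selector_handle (a point): Centre of the black paddle handle of the gear selector: 42 mm in x (across the slot), 14 mm in y (along the slot), 35 mm tall; it lies 37.5 mm above the deck (underside at 20 mm, top at 55 mm), on a 10 mm steel stem. Axes parallel to threader. Moves straight along the threader's +y, from y = -30 mm (neutral) to y = +30 mm (second stop), always at x = -30 mm, z = 187.5 mm in the threader's frame.
- selector (a joint): Travel of the gear selector in m along the threader's +y: 0 neutral (start, within a few mm), 0.030 first-gear detent, 0.060 second stop. Sprung detents: it takes about 8 N to leave neutral or first gear; pushed beyond about 0.050 it snaps on to 0.060 and stays, short of that it tends to fall back to 0.030.
- lock_post (a point): Middle of the black upright round post at the free end of the steel locking pawl: 16 mm diameter, 38 mm tall, from 12 to 50 mm above the deck, its middle 31 mm above the deck. It travels on a 75 mm radius about lock_pivot. Below it the flat steel pawl, 16 mm wide, lies 4 to 12 mm above the deck.
- lock_pivot (a point): Point on the pawl's upright pivot axis, at the height of lock_post, 50 mm in +x and 12 mm in +y from the threader's origin. The pivot boss itself (26 mm diameter) rises 20 mm above the deck.
- lock (a joint): Angle of the locking pawl in rad, growing clockwise seen from above: 0 open (points to the threader's -y, 85 degrees short of closed), 1.48 closed against its stop (points to -x, across the slot, with the post at x = -25 mm, y = +12 mm, just behind the handle of a selector at its second stop). Starts between 0 and 0.2. Stays where it is left; about 1 N at the post moves it.
- direction_knob (a point): Centre of the 30 mm black ball on the direction lever, a short upright lever on the deck near the chuck, 115 mm in +y from the threader's origin, 47 mm above the deck. Not to be moved; it yields to about 3 N.
- coupling: Loose steel pipe coupling, 48 mm diameter, 40 mm tall, standing on the deck at its motor end. Origin: centre of its underside. Leave alone.
- reducer: Loose steel reducer, 44 mm diameter, 40 mm tall, standing on the deck near the chuck end, on the robot's side. Origin: centre of its underside. Leave alone.
- oil: Loose white bottle, 66 mm diameter, 170 mm tall, on the table beyond the threader. Origin: centre of its underside. Leave alone.
- wrench: Loose steel wrench 150 mm long lying on the deck along its far (+x) edge, towards the chuck end. Leave alone.
- bitpot: Loose orange pot with drill bits, 64 mm diameter, 110 mm tall over all, on the table beyond the threader. Origin: centre of its underside. Leave alone.
- potcap: Loose orange cap, 66 mm diameter, 50 mm tall, on the table beyond the threader. Origin: centre of its underside. Leave alone.
- strut: Loose offcut of metal channel, 41 mm wide, 160 mm long, 41 mm tall, on the table on the robot's side of the threader. Origin: centre of its underside. Leave alone.

How it is judged:
On the way, in this order (a step that is already met when the one before it is completed fails the run):
1. the selector sits at the second stop while the locking pawl is still open (value of joint selector above 0.0565 m and value of joint lock below 0.6 rad), for 0.2 s.
2. the locking pawl lies across the slot behind the selector (value of joint selector above 0.0565 m and value of joint lock above 1.36 rad), for 0.2 s.
At the end, for the whole second after the job is handed in: The selector is at its second stop (within 3.5 mm), the locking pawl is closed across the slot (within 0.12 rad of its stop) and at rest, the direction lever's ball is within 12 mm and every loose thing within 20 mm of where it began (all of step 2 and velocity of joint lock between -0.05 and 0.05 rad/s and distance of direction_knob from where it was at the start of the episode below 0.012 m and distance of each of coupling, reducer, oil, wrench, bitpot, potcap, strut from where it was at the start of the episode below 0.02 m); the robot touches nothing.
It fails at once if the selector's handle is gripped between the fingers (x of the grasp point in the frame of selector_handle between -0.024 and 0.024 m and y of the grasp point in the frame of selector_handle between -0.006 and 0.006 m and z of the grasp point in the frame of selector_handle between -0.03 and 0.03 m).
It fails at once if the pawl's post is gripped between the fingers (horizontal distance between the grasp point and lock_post below 0.006 m and distance between the grasp point and lock_post below 0.032 m).
It fails at once if the pawl is swung shut before the selector has reached the second stop (value of joint lock above 0.7 rad and value of joint selector below 0.054 m).
It fails at once if the direction lever is moved (distance of direction_knob from where it was at the start of the episode above 0.012 m).
It fails at once if a loose thing is pushed, lifted or carried off (distance of any of coupling, reducer, oil, wrench, bitpot, potcap, strut from where it was at the start of the episode above 0.02 m).
It also fails if it takes over 46 s, if anything falls off the work surface, if the arm or the gripper's body presses on something with over 40 N, if the wrist force passes 120 N, or if a joint passes its speed limit or range.

## Working session

There is one attempt and no reset: what is moved stays moved. The work goes in short steps, Python scripts to look and compute and a shell command to move; the robot and the scene stay as the last step left them, time stands still between calls to the robot, and variables do not carry over. Pictures are saved under pics/ and viewed, on a budget of 10 in all, crops included, one or two more only if the job needs it, and the job is handed in when it is done.

```bash
mkdir -p pics; ls
python3 - <<'E'
from bench import get_obs, snapshot
import cv2,numpy as np
print(get_obs())
for n in("top","scene"):
    s=snapshot(n); np.savez(f"{n}.npz",**s)
    cv2.imwrite(f"pics/{n}0.png",s["color"][:,:,::-1]); print(n,s["fx"],s["extrinsics"])
E
```

```text
pics
{'time': 0.0, 'joint_positions': array([ 1.14189884e+00,  8.79549489e-02,  1.37225362e+00, -1.18585076e-05,
        1.68359787e+00, -1.03114402e-01]), 'qvel': array([-0.0005765 , -0.00018602, -0.00030749,  0.00028117,  0.00016381,
        0.00052393]), 'joint_torque': array([ 2.27517943e-03, -3.40181279e+01, -3.02430439e+01,  7.20508816e-02,
        3.29154299e-02, -1.67011658e-04]), 'tool_pos': array([0.17581282, 0.52055989, 0.20430454]), 'ee_rot': array([-3.13938941e+00, -2.16145559e-04,  2.81580801e+00]), 'wrist_force': array([-0.66968424, -0.15524035, -0.1023299 ]), 'wrist_torque': array([-0.03345247, -0.01053679,  0.00374126]), 'width': 0.09384336334609152}
top 516.4347451556313 [[ 0.02466018 -0.99934683  0.02641586  0.00878845]
 [-0.99070073 -0.02796649 -0.13315383  0.58624951]
 [ 0.13380562 -0.02288661 -0.99074329  1.0528484 ]
 [ 0.          0.          0.          1.        ]]
scene 597.1193623581142 [[-0.40244278  0.91519496 -0.02140072  0.19656191]
 [ 0.52791837  0.21291841 -0.8221727  -0.21370892]
 [-0.7478917  -0.3421753  -0.56883571  1.61033537]
 [ 0.          0.          0.          1.        ]]
```

View pics/top0.png

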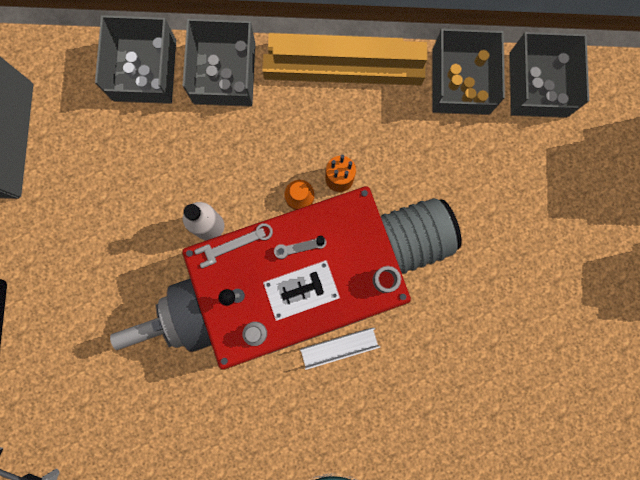

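View pics/scene0.png

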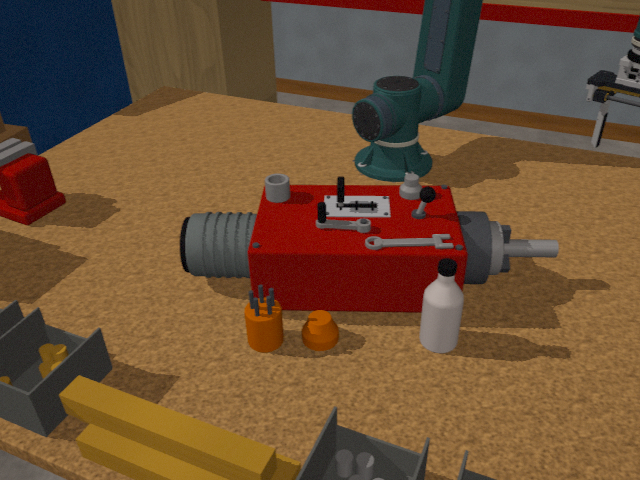

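The top view shows the deck between (186,250), (366,188), (409,298) and (222,367). The chuck is at the left, the handle near (317,284), the post near (320,241), the pivot near (281,251) and the ball near (227,297). The scene view agrees.

```bash
cat > h.py <<'E'
import numpy as np,cv2
def cloud(s):
    v,u=np.mgrid[:480,:640]; d=s["depth"]
    P=np.stack([(u-s["cx"])/s["fx"]*d,(v-s["cy"])/s["fy"]*d,d],-1)
    E=s["extrinsics"]; return (P-E[:3,3])@E[:3,:3]
E
python3 - <<'E'
import numpy as np,cv2
from h import *
s=np.load("top.npz"); W=cloud(s); c=s["color"].astype(int)
red=(c[...,0]>120)&(c[...,1]<50)&(c[...,2]<50)&(abs(W[...,2]-.15)<.012)
p=W[red]; print("deck z",np.median(p[:,2]),red.sum())
r=cv2.minAreaRect((p[:,:2]*1000).astype(np.float32)); print(r)
b=cv2.boxPoints(r); print(b)
# yaw: long axis toward chuck (+world y)
e=[b[1]-b[0],b[2]-b[1]]; l=max(e,key=np.linalg.norm); l=l*np.sign(l[1]); l/=np.linalg.norm(l)
yaw=np.arctan2(-l[0],l[1]); print("yaw",np.degrees(yaw))
R=np.array([[np.cos(yaw),-np.sin(yaw)],[np.sin(yaw),np.cos(yaw)]]); o=np.array(r[0])/1000
np.savez("pose.npz",o=o,R=R,yaw=yaw)
Q=(W[...,:2]-o)@R; z=W[...,2]-.15
dk=(abs(Q[...,0])<.115)&(abs(Q[...,1])<.185)
for n,x0,x1,y0,y1,z0,z1 in [("handle",-.06,0,-.06,.06,.045,.065),("post",0,.1,-.12,0,.04,.06),("ball",-.05,.05,.08,.15,.03,.07),("coup",-.12,.0,-.19,-.1,.03,.05),("red",-.12,-.03,.06,.19,.03,.05)]:
    m=(Q[...,0]>x0)&(Q[...,0]<x1)&(Q[...,1]>y0)&(Q[...,1]<y1)&(z>z0)&(z<z1)
    q=Q[m]*1000; print(n,m.sum(),q.mean(0).round(1),q.min(0).round(1),q.max(0).round(1),z[m].max()) if m.any() else print(n,0)
for z_ in(.02,):
    m=dk&(z>.005)&(z<.025)&(Q[...,0]>.03); q=Q[m]*1000; print("wrench/pivot",q.min(0),q.max(0))
E
```

```text
deck z 0.1502201117401168 18439
((506.49517822265625, 85.80769348144531), (237.6144256591797, 377.3702392578125), 21.010704040527344)
[[ 327.93542   219.3504  ]
 [ 463.23865  -132.92982 ]
 [ 685.05493   -47.735016]
 [ 549.7517    304.54523 ]]
yaw 21.010706
handle 186 [-30.6 -27.5] [-51.4 -34.6] [ -9.8 -20.7] 0.05966293204402978
post 63 [ 40.9 -60. ] [ 33.8 -67.3] [ 48.5 -52.8] 0.053994738485942245
ball 230 [ -1.2 129.3] [-15.2 115.9] [ 13.8 145. ] 0.06236834432459523
coup 295 [ -65.8 -151.3] [ -88.9 -175.2] [ -42.1 -127.6] 0.04380866094120317
red 200 [-77.3 108.1] [-90.6  95. ] [-63.9 122.1] 0.04628357996942861
wrench/pivot [  30.42674393 -174.47504782] [111.1162921  182.36385966]
```

```bash
cat >> h.py <<'E'
P=np.load("pose.npz") if __import__("os").path.exists("pose.npz") else None
from scipy.spatial.transform import Rotation as Ro
def where(o):
    q=(o["tool_pos"][:2]-P["o"])@P["R"]*1000
    return q.round(1),round(o["tool_pos"][2]*1000-150,1),np.degrees(o["ee_rot"]-[0,0,P["yaw"]]).round(1)
def to(o,x,y,z):
    w=np.r_[P["R"]@np.array([x,y])/1000+P["o"],.15+z/1000]
    return (Ro.from_euler("xyz",o["ee_rot"]).inv().apply(w-o["tool_pos"])*1000).round(1)
E
python3 - <<'E'
from bench import get_obs
from h import *
o=get_obs(); print(where(o),to(o,-30,-66,110))
E
```

```text
(array([-152.8,  524.5]), np.float64(54.4), array([-179.9,   -0. ,  140.3])) [-471.5 -376.2  -54.9]
```

```bash
python3 -m creep '[[[0,0,-55,0],[-40,-30,0,0],[-40,-30,0,0],[-40,-30,0,0],[-40,-30,0,0],[-40,-30,0,0],[-40,-30,0,0],[0,0,0,0]]]' 0; python3 -m creep '[[[-40,-32,0,0],[-40,-32,0,0],[-40,-32,0,0],[-40,-32,0,0],[-40,-32,0,0],[0,0,0,0]]]' ; python3 -m creep '[[[0,0,0,-10],[0,0,0,-10],[0,0,0,-10],[0,0,0,-9.7],[0,0,0,0]]]'
python3 - <<'E'
from bench import get_obs
from h import *
o=get_obs(); print(where(o),to(o,-30,-66,26))
E
```

```text
time: 1.1
tool_pos: [0.347, 0.2714, 0.26]
ee_rot: [-3.141, -0.0, 2.81]
wrist_force: [-0.3, -0.2, 0.4]
width: 0.0176
time: 1.85
tool_pos: [0.4849, 0.0569, 0.2592]
ee_rot: [-3.141, -0.002, 2.812]
wrist_force: [-0.6, 0.7, -0.8]
width: 0.0008
time: 2.48
tool_pos: [0.4835, 0.06, 0.2604]
ee_rot: [3.141, -0.0, -2.774]
wrist_force: [0.1, -0.1, 0.3]
width: 0.0002
(array([-30.7, -15.8]), np.float64(110.4), array([ 179.9,   -0. , -179.9])) [ -0.7 -50.3  84.3]
```

```bash
python3 -m creep '[[[0,-50,0,0],[0,0,0,0],[0,0,42,0],[0,0,42,0],[0,0,0,0],[0,0,0,0]]]'
python3 - <<'E'
from bench import get_obs,snapshot
from h import *
o=get_obs(); print(where(o),o["wrist_force"])
s=snapshot("top"); cv2.imwrite("pics/t1.png",cv2.resize(s["color"][160:400,160:480,::-1],(800,600),interpolation=cv2.INTER_CUBIC))
E
```

```text
time: 3.22
tool_pos: [0.5027, 0.0122, 0.1783]
ee_rot: [-3.141, 0.002, -2.774]
wrist_force: [-0.6, 0.0, 0.8]
width: 0.0002
(array([-30. , -67.3]), np.float64(28.3), array([-1.8e+02,  1.0e-01, -1.8e+02])) [-0.57612402  0.02097947  0.82766101]
```

View pics/t1.png

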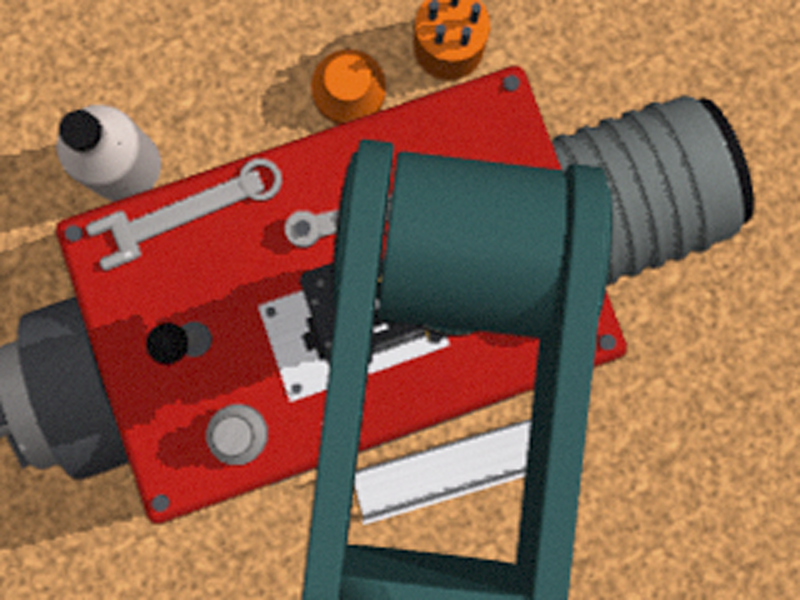

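The arm hides the selector in this view. The coupling is hidden too; the other loose items and the ball (168,343) are undisturbed. Pushing now.

```bash
python3 -m creep '[[[0,10,0,0],[0,10,0,0],[0,10,0,0],[0,10,0,0],[0,8,0,0],[0,0,0,0]]]';  python3 -m creep '[[[0,6,0,0],[0,6,0,0],[0,6,0,0],[0,6,0,0],[0,2,0,0],[0,0,0,0],[0,0,0,0]]]'
python3 - <<'E'
from bench import get_obs
from h import *
o=get_obs(); print(where(o),o["wrist_force"]@np.r_[P["R"][:,1],0])
E
```

```text
time: 4.03
tool_pos: [0.4844, 0.0571, 0.1764]
ee_rot: [3.141, -0.0, -2.773]
wrist_force: [0.5, -0.3, -0.5]
width: 0.0003
time: 4.9
tool_pos: [0.4754, 0.0807, 0.1764]
ee_rot: [3.141, -0.0, -2.774]
wrist_force: [0.1, 0.0, -0.3]
width: 0.0008
(array([-30.9,   6.3]), np.float64(26.4), array([ 180.,   -0., -180.])) 0.0102926692539799
```

```bash
python3 -m creep '[[[0,-20,0,0],[0,-20,0,0],[0,0,-40,0],[0,0,-45,0],[0,0,0,0]]]'
python3 - <<'E'
from bench import get_obs,snapshot
from h import *
o=get_obs(); print(where(o))
for n in("scene","top"):
    s=snapshot(n); W=cloud(s); Q=(W[...,:2]-P["o"])@P["R"]; z=W[...,2]-.15
    for nm,x0,x1,y0,y1 in(("handle",-.06,0,-.06,.07),("post",-.0,.1,-.12,0)):
        m=(Q[...,0]>x0)&(Q[...,0]<x1)&(Q[...,1]>y0)&(Q[...,1]<y1)&(z>.045)&(z<.058)
        q=Q[m]*1000; print(n,nm,m.sum(),*( (np.median(q,0).round(1),q.min(0).round(1),q.max(0).round(1)) if m.any() else ()))
s=snapshot("wrist"); cv2.imwrite("pics/w1.png",s["color"][:,:,::-1])
E
```

```text
time: 5.52
tool_pos: [0.4918, 0.043, 0.266]
ee_rot: [-3.138, 0.008, -2.775]
wrist_force: [-0.2, -0.6, -0.3]
width: 0.0002
(array([-29.1, -34.7]), np.float64(116.0), array([-179.8,    0.5, -180. ]))
scene handle 108 [-19.7  28.5] [-47.4  22.5] [-5.9 35.8]
scene post 43 [ 45.5 -63.1] [ 34.6 -70.5] [ 51.5 -56.1]
top handle 0
top post 0
```

View pics/w1.png

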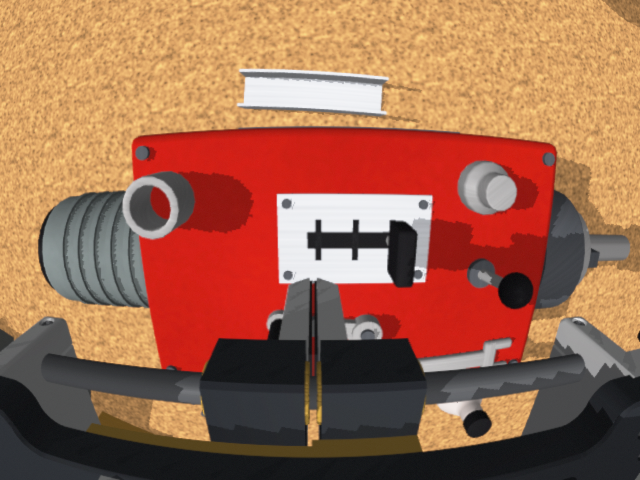

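The wrist view shows the paddle handle (402,253) at the chuck end of the slot, and the ball and couplings are undisturbed. The depth data puts the handle at y≈29, so it snapped to the second stop. The post is near (42,-62), still open.

```bash
python3 -m creep '[[[-50,-14,0,0],[-50,-14,0,6],[0,0,0,0]]]'
python3 - <<'E'
from bench import get_obs
from h import *
o=get_obs(); print(where(o),to(o,70,-64,26))
E
```

```text
time: 6.05
tool_pos: [0.5942, 0.0531, 0.255]
ee_rot: [3.139, -0.009, -2.879]
wrist_force: [0.2, -0.5, -0.8]
width: 0.0001
(array([ 70.2, -62. ]), np.float64(105.0), array([ 179.8,   -0.5, -186. ])) [-0.8 -2.2 79. ]
```

```bash
python3 -m creep '[[[0,-2,40,0],[0,0,39,0],[0,0,0,0],[0,0,0,0]]]'; python3 -m creep '[[[6,0,0,0],[6,0,0,0],[0,0,0,0]]]';  python3 -m creep '[[[11.5,-1.6,0,8.7],[11.5,-1.6,0,8.7],[0,0,0,0],[11.5,-1.6,0,8.7],[11.5,-1.6,0,8.7],[0,0,0,0],[0,0,0,0]]]'
python3 - <<'E'
from bench import get_obs
from h import *
o=get_obs(); print(where(o),o["wrist_force"]);print(to(o,-25,-4,26))
E
```

```text
time: 6.55
tool_pos: [0.5936, 0.051, 0.1839]
ee_rot: [-3.141, 0.001, -2.879]
wrist_force: [0.5, -0.1, 0.0]
width: 0.0006
time: 6.92
tool_pos: [0.5822, 0.0478, 0.1838]
ee_rot: [-3.141, 0.002, -2.879]
wrist_force: [0.5, 0.5, -0.1]
width: 0.0005
time: 7.8
tool_pos: [0.5373, 0.0401, 0.1824]
ee_rot: [-3.142, -0.0, 2.8]
wrist_force: [-0.1, -0.1, 0.1]
width: 0.0005
(array([ 12.4, -53.8]), np.float64(32.4), array([-180. ,   -0. ,  139.4])) [-0.07215389 -0.10122366  0.08975382]
[60.8 13.5  6.4]
```

```bash
python3 -m creep '[[[11.5,-1.6,2,8.7],[11.5,-1.6,2,8.7],[0,0,0,0],[11.5,-1.6,0,8.7],[11.5,-1.6,0,8.7],[0,0,0,0],[0,0,0,0]]]'; python3 -m creep '[[[6,-0.5,0,4.4],[4,-0.5,0,3],[0,0,0,0],[0,0,0,0]]]'
cat > m.py <<'E'
from bench import get_obs,snapshot
from h import *
o=get_obs(); print(where(o),o["wrist_force"]);print(to(o,-25,-4,26))
s=snapshot("scene"); W=cloud(s); Q=(W[...,:2]-P["o"])@P["R"]; z=W[...,2]-.15
c=s["color"].max(-1)
m=(Q[...,0]>-.06)&(Q[...,0]<.0)&(Q[...,1]>-.02)&(Q[...,1]<.06)&(z>.035)&(z<.06)&(c<60)
q=Q[m]*1000
for lo in range(-10,50,5):
    k=(q[:,1]>=lo)&(q[:,1]<lo+5); print(lo,k.sum(),q[k].min(0).round(),q[k].max(0).round()) if k.any() else 0
cv2.imwrite("pics/s2.png",cv2.resize(s["color"][140:300,220:470,::-1],(800,512),interpolation=cv2.INTER_CUBIC))
E
python3 m.py
```

```text
time: 8.68
tool_pos: [0.4959, 0.0592, 0.1784]
ee_rot: [-3.141, -0.0, 2.193]
wrist_force: [1.0, -0.7, -0.1]
width: 0.0006
time: 9.18
tool_pos: [0.4893, 0.0669, 0.1783]
ee_rot: [-3.141, -0.0, 2.062]
wrist_force: [0.1, -0.4, -0.2]
width: 0.0007
(array([-22.8, -11.5]), np.float64(28.3), array([-180. ,   -0. ,   97.1])) [ 0.06106625 -0.39087669 -0.15250067]
[ 7.8 -1.2  2.4]
0 30 [-28.   1.] [-13.   4.]
5 25 [-28.   6.] [-15.  10.]
10 6 [-29.  10.] [-17.  12.]
20 30 [-42.  22.] [-6. 25.]
25 47 [-47.  25.] [-7. 30.]
30 49 [-47.  30.] [-7. 34.]
35 7 [-14.  35.] [-10.  36.]
```

View pics/s2.png

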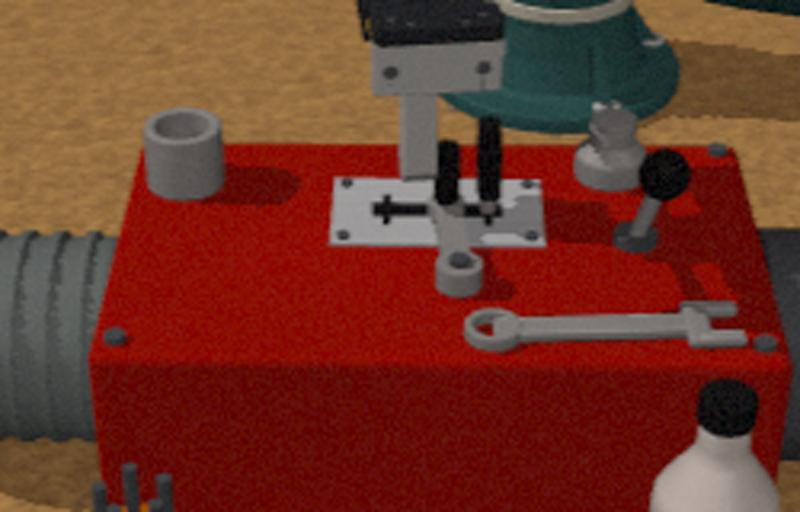

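The pawl is nearly across the slot: the post (448,170) is about 6 mm from closed, the handle (488,160) is at the chuck end, and everything else is in place. Pushing on to the stop.

```bash
python3 -m creep '[[[4,0,1,0],[3,0,1,0],[2,0,0,0],[0,0,0,0],[0,0,0,0]]]'; python3 m.py
```

```text
time: 9.85
tool_pos: [0.4864, 0.0729, 0.1771]
ee_rot: [3.14, 0.006, 2.059]
wrist_force: [3.7, -6.8, 0.1]
width: 0.0006
(array([-23.4,  -4.9]), np.float64(27.1), array([179.9,   0.3,  97. ])) [ 3.73940849 -6.81888576  0.05531878]
[ 1.1 -1.5  1.1]
5 18 [-27.   6.] [-15.  10.]
10 21 [-27.  10.] [-15.  14.]
15 17 [-28.  15.] [-17.  18.]
20 28 [-39.  23.] [-6. 25.]
25 46 [-49.  25.] [-5. 30.]
30 49 [-49.  30.] [-5. 34.]
35 8 [-26.  35.] [-9. 36.]
```

The contact force rose to about 8 N with the post at y≈12, so it is on its stop. Backing off.

```bash
python3 -m creep '[[[0,0,0,0],[-12,0,0,0],[-15,0,0,0],[0,0,-45,0],[0,0,-50,0],[0,0,0,0],[0,0,0,0]]]'; python3 m.py
python3 - <<'E'
from bench import snapshot
import cv2
cv2.imwrite("pics/w2.png",snapshot("wrist")["color"][:,:,::-1])
E
```

```text
time: 10.78
tool_pos: [0.4975, 0.051, 0.2706]
ee_rot: [-3.141, -0.001, 2.06]
wrist_force: [-0.7, -1.3, -0.2]
width: 0.0006
(array([-20.9, -29.3]), np.float64(120.6), array([-1.799e+02, -1.000e-01,  9.700e+01])) [-0.67953321 -1.32678649 -0.23050326]
[25.5 -0.9 94.6]
0 6 [-22.   4.] [-17.   5.]
5 26 [-29.   6.] [-14.  10.]
10 21 [-29.  10.] [-15.  14.]
15 16 [-24.  15.] [-16.  18.]
20 27 [-42.  23.] [-7. 25.]
25 48 [-47.  25.] [-6. 30.]
30 48 [-47.  30.] [-6. 34.]
35 9 [-22.  35.] [-7. 36.]
```

View pics/s2.png

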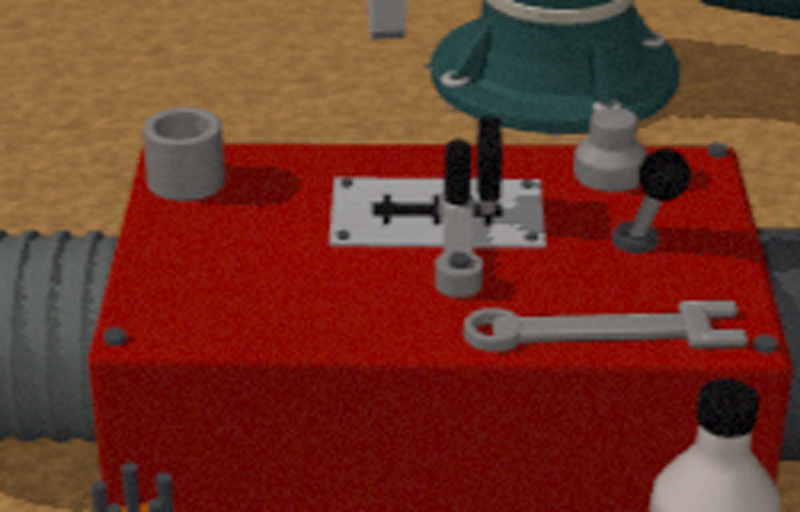

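View pics/w2.png

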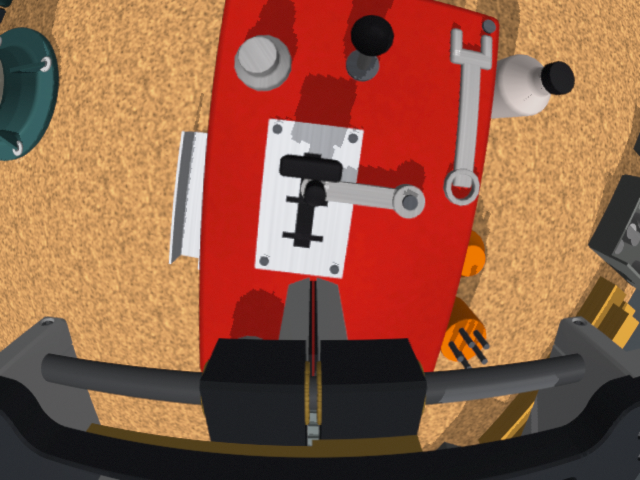

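The pawl lies squarely across the slot, with its post (315,190) close behind the handle (310,168). The loose items are unmoved and the gripper is clear.

```bash
python3 -c "from bench import ticket; print(ticket.close_job())"
```

```text
the job is handed in; nothing more can be done
None
```

The selector is at the second stop and the locking pawl is closed across the slot behind it. I handed the job in at about 11 s of the 46 s allowed; no verdict was reported.

- **Selector:** I pushed the handle with the shut fingers, without gripping. Depth data put the handle's centre at y ≈ 29 mm, against 30 mm nominal. It had moved on past where the fingers stopped, so it snapped home.
- **Pawl:** I swung the post round its arc with the fingers' flat side until the force rose to about 8 N, with the post at y ≈ 12 mm. After backing off it still read about 11–12 mm, which matches closed.
- **Everything else:** In the final pictures the ball lever and the loose things in view looked unmoved. I judged this by eye and did not measure it. The gripper was clear of everything.
- **Disagreements:** The ball's top measured y ≈ 129 mm from the start, against the stated 115 mm. The fingers ran a few millimetres higher than planned on part of the arc, and I corrected that on the way. The first pawl push stopped about 6 mm short, so I finished it with a second small push.

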